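Gauge the gap of a pump clamp head

TASK

Take the taper gauge (the tool with the flat wedge blade and the square-edged handle) from the rack and dip its tip well down into the steel oil cup, without pushing the cup about. Then slide the blade, upright, down into the middle of the gap between the two plates of the clamp head until it drags snugly on both; stop there, without forcing the sprung plate far back. Finish while still holding the gauge in the gap at that depth: do not let go, and leave the other things undisturbed.

Things in the scene. Friction and masses are not known exactly. Their poses are not given: they have to be found in the camera images.
- gauge_handle (a point): Centre of the taper gauge's handle: upright black block with square edges, 26 (its x) x 22 (its y) x 50 mm high (z up), gripped by its sides, across x or y. It stands on the rack's top with its blade hanging through a slot, in either of the two slots: lift 85 mm to clear it. About 90 g (varies). Reads None while held.
- gauge_tip (a point): Middle of the tip of the gauge's steel wedge blade, 110 mm straight below the handle's centre, same axes. The blade is 85 mm long, 16 mm wide (x) and 2 mm thick (y) at the tip, growing evenly to 10.5 mm at the handle.
- pin_handle (a point): Centre of the round handle (24 mm across, 50 mm high) of the other tool in the rack, a pin gauge with a round 9 mm pin; leave alone. It too stands on the rack's top (its top 145 mm above the bench) and is 90 mm from the taper gauge.
- rack: Fixed rack: aluminium plate 70 mm (x) by 150 mm (y), top 95 mm above the bench, on thin legs over a black foot plate. Origin at the centre of its underside. Two slots, 18 x 12 mm, at y = -45 and +45 mm.
- cup_rim (a point): Centre of the mouth of the loose open steel oil cup, 45 mm above the bench; inner radius 34 mm at the rim and 31 mm at the foot, wall 3 mm. A felt pad lies in it, its top 9 mm above the bench. Mass 0.35 kg.
- head: Pump clamp head, fixed to the bench: dark steel base 100 mm (x) by 170 mm (y), 14 mm thick, with end walls up to 96 mm. Origin at the centre of its underside. Between the walls two upright aluminium plates, 86 mm wide (x), face each other across y; the gap between them is open at the top. x runs along the gap.
- gap_mouth (a point): Middle of the gap's upper edge, 105 mm above the bench, same axes as head. The gap is 4.5 to 6.5 mm wide (varies; its middle lies within 1 mm of this point) and 70 mm deep. Above it steel lips rise 8 mm as a funnel about 24 mm wide. Both plates float together across the gap (y) by a few mm on a carriage, so they centre on the blade.
- pressure_plate (a joint): How far the sprung plate (+y side, two coil springs behind) is pushed back: 0 at rest, to 0.007 m. It yields at about 4 N, then 1 N more per mm. The blade moves freely until it touches both plates; then its drag rises within 2 mm to some 3 to 7 N and grows slowly (10 mm deeper = 1 mm back). Snug: from there to 3 mm back.
- pressure_face (a point): Centre of the sprung plate's inner face, 35 mm below the gap's upper edge.
- set_face (a point): Centre of the inner face of the other plate (-y side, with a thumb screw behind it), 35 mm below the gap's upper edge. This plate is locked to the carriage.
- bottle: Small capped bottle, 48 mm across, 85 mm high; leave alone. Origin at its underside.
- wrench: Wrench lying flat on the bench; leave alone.
- beaker: Small glass beaker, 56 mm across, 60 mm high; leave alone. Origin at its underside.
Not all that is in view belongs to the job. Leave any yellow look-alike of the part that bears gauge_handle alone. Leave any orange look-alike of the head alone.

How it is judged:
On the way, in this order (a step that is already met when the one before it is completed fails the run):
1. the gauge's tip is dipped into the oil cup, at least 12 mm below its rim (z of gauge_tip in the frame of cup_rim below -0.012 m and horizontal distance between gauge_tip and cup_rim below 0.03 m), for 0.1 s.
2. the blade's tip is between the plates, at least 10 mm below their upper edge (z of gauge_tip in the frame of gap_mouth below -0.01 m and y of gauge_tip in the frame of gap_mouth between -0.006 and 0.006 m and x of gauge_tip in the frame of gap_mouth between -0.02 and 0.02 m), for 0.1 s.
At the end, for the whole second after the job is handed in: For the last second the gauge is gripped, upright (0.15 rad) and still, its tip 15 mm or more down the gap and within 20 mm of its middle, the blade pressing both plates (over 1.2 N each), the sprung plate pushed back under 3.5 mm (z of gauge_tip in the frame of gap_mouth below -0.015 m and x of gauge_tip in the frame of gap_mouth between -0.02 and 0.02 m and contact force between gauge and pressure_plate above 1.2 N and contact force between gauge and set_plate above 1.2 N and value of joint pressure_plate below 0.0035 m and angle between gauge_tip's own z axis and vertical below 0.15 rad and linear speed of gauge below 0.01 m/s and contact force between the fingers and gauge above 2 N); the arm keeps its last pose, push and grip.
It fails at once if the sprung plate is forced back more than 5 mm (value of joint pressure_plate above 0.005 m).
It fails at once if the oil cup is pushed more than 25 mm or tipped (distance of cup_rim from where it was at the start of the episode above 0.025 m or angle between cup_rim's own z axis and vertical above 0.3 rad).
It fails at once if the pin gauge, bottle, wrench or beaker is disturbed (moved more than 20 mm) (distance of any of pin_handle, bottle, wrench, beaker from where it was at the start of the episode above 0.02 m).
It also fails if it takes over 45 s, if anything falls off the work surface, if the arm or the gripper's body presses on something with over 40 N, if the wrist force passes 120 N, or if a joint passes its speed limit or range.

ROBOT

A 6-joint arm with a two-finger parallel gripper is mounted at the origin on the work surface. World frame = base frame: x ahead of the robot, y to its left, z up, the work surface at z = 0. Lengths are in m, angles in rad, forces in N, time in s.
With the tool pointing down it reaches from about 0.35 to 0.975 m from the base axis. Payload 4.9 kg.
Tool frame: the origin (TCP) lies between the finger pads; the fingertips stand 14 mm ahead of it and the grasp point (between the pads) lies 5 mm behind it (manip.finger_overhang is the distance from the TCP to the fingertips, in m); z points along the fingers, y is the line along which they close (so a half turn about z gives the same grasp; the last joint's range is limited). The gripper opens to 85 mm and grips with 20 to 120 N. Pads are 22 mm wide; open, the fingers measure 114 mm over their backs; the gripper's body (76 mm by 85 mm) begins 54 mm behind the grasp point. The pads swing forward as they close: fully open they stand 13 mm farther back than shut.
Start: joints at [-1.273, 0.053, 1.613, -0, 1.476, -0.119], TCP at [0.253, -0.571, 0.245] pointing down, gripper open.
Joint ranges: [-3.01, 3.01], [-1.01, 2.22], [0.06, 2.58], [-1.02, 4.17], [0.09, 2.62], [-3.14, 3.14]. Speed limits (rad/s): [2.57, 2.57, 3.14, 3.14, 3.14, 3.14].

INTERFACE

Orientations are given as a unit quaternion [w, x, y, z].
In Python, from plant import manip, grab_frame gives the robot as it stands.
- The arm moves only by the tool servo_tool, never from a script. Its argument "deltas" is a list that holds one entry, the list of rows, each a list of 5 numbers: the opening in per cent of the stroke, from 0 (shut) to 100 (fully open), then the shift along the world's x, y, z in m, then the turn about the world's z in degrees. A call has exactly 8 rows; each row shifts and turns the commanded pose from where the row before left it; what a row does not reach is not made up. A row lasts 1/10 s, in which the tool goes at most 50 mm and 8.59 degrees, less where a joint would pass 70% of its speed; a pose out of reach is approached as far as the arm can. A call is refused whole if a number of a shift passes 0.05 or a number of a turn 8.59, either way. A call with a gripper value outside its range is refused whole. The fingers move at their own pace and stop on an object; the grip force is fixed at half the most. Time passes only in rows, so rows that do not move let the fingers close, or fill a call up. It gives the time, the measured TCP pose, the force, the opening and the grip force at its end, in the units of the state.
- manip.state(): the state, without advancing time (a new reading comes with each control period).
- grab_frame(name): name is "side" or "top"; returns a dict with "pixels" (400x640x3 uint8, red, green, blue), "z_map" (400x640 float32, m along the optical axis (not along the pixel's ray), 0 where there is no reading), "fx", "fy", "cx", "cy" (pixels), "rvec" (rotation vector, rad) and "tvec" (3), from world to camera coordinates, as OpenCV has them. Camera axes: x right, y down, z forward; pixel columns grow to the right and rows downward; lengths in m; the calibration is good to about 2 mm. A picture is of the moment at which its call begins.
- manip.job_done(): hands the job in; it is judged then, once.
The state is a dict: "time": time; "joint_pos": joint angles; "joint_vel": joint speeds; "joint_efforts": joint torques, N m; "tool_pos": TCP position; "tool_rot": TCP orientation; "contact_force": force on the tool from outside, world axes, zero at the start; "ft_torque": the same for the moment, N m; "gripper_width": opening from 0.0 (shut) to 1.0 (fully open); "grasp_force": force on a finger pad.
Only numpy, scipy, OpenCV 4.12 (cv2) and the standard library are available. Lean on these libraries where they do the work, as an engineer would, in place of code of your own. Each camera call takes 0.05 s, during which the arm holds its last target. There are 200 camera calls.

## Working session

There is one attempt and no reset: what is moved stays moved. The work goes in short steps, Python scripts to look and compute and a tool call to move; the robot and the scene stay as the last step left them, time stands still between calls to the robot, and variables do not carry over. Pictures are saved under pics/ and viewed, at most 10 in all, crops included, and the job is handed in when it is done.

Besides the shell and the picture viewer there is one more tool, called after "Emit:" by a JSON object that holds its "op" and its "data". servo_tool: Moves the arm, as the interface text tells. Its arguments: {"type":"object","properties":{"deltas":{"type":"array"}},"required":["deltas"]}

```bash
mkdir -p pics
cat > h.py <<'E'
import numpy as np, cv2
from plant import manip, grab_frame
def pts(f):
    """world xyz for every pixel"""
    R=cv2.Rodrigues(np.array(f["rvec"],float))[0]; t=np.array(f["tvec"],float).ravel()
    v,u=np.mgrid[:400,:640]; z=f["z_map"].astype(float)
    c=np.stack([(u-f["cx"])/f["fx"]*z,(v-f["cy"])/f["fy"]*z,z],-1)
    w=(c-t)@R; w[z==0]=np.nan
    return w
def save(n,im): cv2.imwrite(f"pics/{n}.png",cv2.cvtColor(np.ascontiguousarray(im),cv2.COLOR_RGB2BGR))
E
python3 - <<'E'
from h import *
import pickle
for n in("top","side"):
    f=grab_frame(n); save(n,f["pixels"]); pickle.dump(f,open(n+".pkl","wb"))
    R=cv2.Rodrigues(np.array(f["rvec"],float))[0]; print(n,-R.T@np.ravel(f["tvec"]),R[2],f["fx"])
print(manip.state()["time"])
E
```

```text
top [0.40101919 0.05708391 1.18291597] [ 0.09696338  0.00206629 -0.99528581] 417.2419006376363
side [0.26696627 0.96978464 0.59417234] [ 0.2371926  -0.85815091 -0.45532042] 419.13008890614685
0.1
```

View pics/top.png

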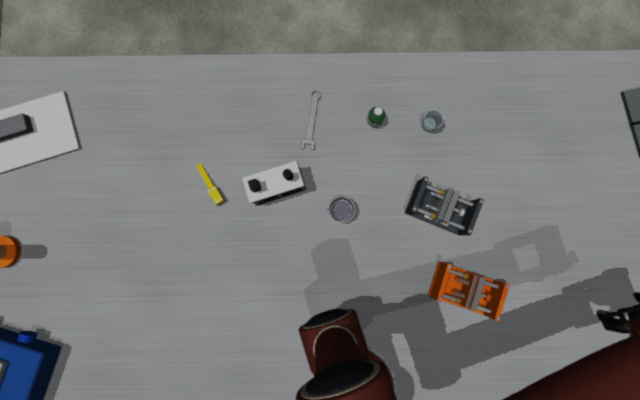

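View pics/side.png

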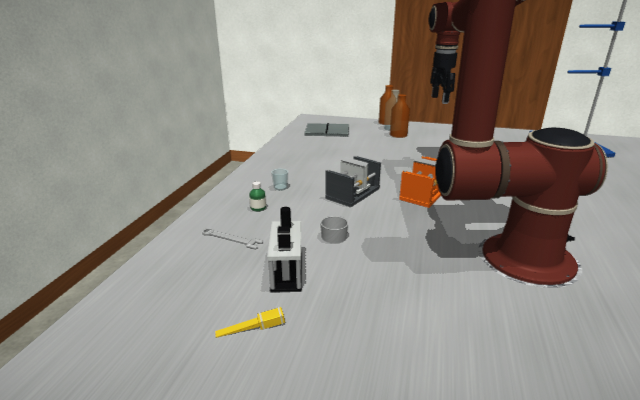

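The top view shows the rack at about (273,183) with black handles at (255,186) and (288,175). The yellow look-alike is at (210,187), the cup at (343,209), the dark head at (443,205) and the orange look-alike head at (468,290). Next is a close crop to tell which handle is square, with measurements alongside.

Run:
```python
from h import *
import pickle
t=pickle.load(open("top.pkl","rb")); s=pickle.load(open("side.pkl","rb"))
z=lambda im,a,b,c,d,w,h: cv2.resize(im[b:d,a:c],(w,h),interpolation=cv2.INTER_CUBIC)
A=z(t["pixels"],235,155,315,215,400,300);B=z(t["pixels"],400,170,490,240,400,300)
C=z(s["pixels"],255,195,315,295,400,600)
save("crop",np.hstack([np.vstack([A,B]),C]))
w=pts(t); P=t["pixels"].astype(int)
def rep(n,m):
    q=w[m]; print(n,m.sum(),q.mean(0).round(4),np.median(q,0).round(4),q.min(0).round(3),q.max(0).round(3))
box=np.zeros((400,640),bool); 
def B_(a,b,c,d): m=box.copy(); m[b:d,a:c]=1; return m
for n,b in(("hA",B_(244,174,264,198)),("hB",B_(279,166,300,186))):
    m=b&(w[...,2]>.138)
    rep(n,m); print(cv2.minAreaRect((w[m][:,:2]*1000).astype(np.float32)))
m=B_(235,155,315,215)&(abs(w[...,2]-.095)<.006); rep("rack",m); print(cv2.minAreaRect((w[m][:,:2]*1000).astype(np.float32)))
m=B_(322,190,362,228)&(w[...,2]>.038); rep("cup",m); print(cv2.minEnclosingCircle((w[m][:,:2]*1000).astype(np.float32)))
m=B_(400,170,490,240)&(abs(w[...,2]-.096)<.005); rep("walls",m); print(cv2.minAreaRect((w[m][:,:2]*1000).astype(np.float32)))
m=B_(400,170,490,240)&(w[...,2]>.1015); rep("lips",m); print(cv2.minAreaRect((w[m][:,:2]*1000).astype(np.float32)))
```

```text
hA 96 [0.544  0.2535 0.1436] [0.5441 0.2532 0.144 ] [0.53  0.24  0.138] [0.558 0.268 0.149]
((543.90966796875, 254.3153839111328), (25.88604736328125, 22.888622283935547), 15.994339942932129)
hB 73 [0.5708 0.1683 0.1441] [0.5699 0.1689 0.1443] [0.56  0.157 0.14 ] [0.583 0.179 0.148]
((571.0193481445312, 168.0447998046875), (22.35680389404297, 21.450515747070312), 45.96491241455078)
rack 1273 [0.5569 0.2093 0.0945] [0.5566 0.2092 0.0946] [0.502 0.13  0.089] [0.612 0.29  0.101]
((557.7872314453125, 211.59848022460938), (70.91152954101562, 150.54962158203125), 17.411901473999023)
cup 101 [0.4872 0.0284 0.0444] [0.4877 0.0273 0.0444] [ 0.452 -0.006  0.038] [0.523 0.065 0.049]
((486.706298828125, 29.938798904418945), 36.64542007446289)
walls 419 [ 0.4887 -0.2469  0.0959] [ 0.4894 -0.2461  0.096 ] [ 0.415 -0.338  0.091] [ 0.568 -0.152  0.101]
((490.4288330078125, -245.7123260498047), (166.78807067871094, 100.11870574951172), 67.1347885131836)
lips 333 [ 0.4892 -0.2458  0.1094] [ 0.4892 -0.2457  0.1096] [ 0.422 -0.32   0.102] [ 0.543 -0.156  0.118]
((490.9293518066406, -242.72015380859375), (154.32626342773438, 87.03807067871094), 68.56745147705078)
```

View pics/crop.png

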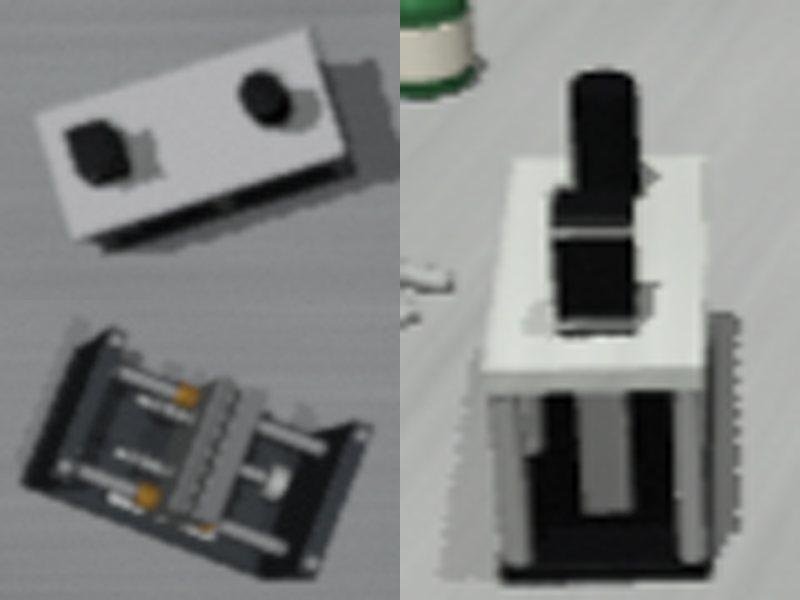

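The crop shows that the left handle at top-view pixel (255,186) is square with flat edges, so it is the taper gauge. The one at (288,175) is round, so it is the pin. Of the two heads, the dark one at (443,205) is ours, with its orange springs on the left (+y) side. Now I'll refine the head and work out the moves.

Run:
```python
from h import *
import pickle
from scipy.spatial.transform import Rotation as Ro
t=pickle.load(open("top.pkl","rb")); w=pts(t)
s=manip.state(); q=s["tool_rot"]; M=Ro.from_quat([q[1],q[2],q[3],q[0]]).as_matrix()
print(s["tool_pos"],"tool y dir deg",np.degrees(np.arctan2(M[1,1],M[0,1])), M[:,2].round(3),s["gripper_width"])
c=np.array([.4905,-.2455])
m=np.zeros((400,640),bool); m[170:240,400:490]=1
for sname in("top","side"):
    f=pickle.load(open(sname+".pkl","rb")); w=pts(f); q=w.reshape(-1,3)
    d=q[:,:2]-c
    for a in(67.1,):
        u=np.array([np.cos(np.radians(a)),np.sin(np.radians(a))]); x=np.array([u[1],-u[0]])
        y_=d@u; x_=d@x
        k=(abs(y_)<.026)&(abs(x_)<.055)&(q[:,2]>.100)&(q[:,2]<.12)
        r=cv2.minAreaRect((q[k][:,:2]*1000).astype(np.float32)); print(sname,k.sum(),r,y_[k].min(),y_[k].max(),x_[k].min(),x_[k].max(),np.polyfit(x_[k],y_[k],1))
        # profile of height vs y
        if sname=="top":
            for b in np.arange(-.024,.024,.003):
                kk=(abs(x_)<.036)&(y_>=b)&(y_<b+.003)&(q[:,2]>0); print(round(b*1000+1.5,1),kk.sum(),np.nanmedian(q[kk,2]).round(4),end=" | ")
    k=(abs(q[:,2]-.0955)<.004)&(abs(x_)<.06)&(abs(y_)>.07)&(abs(y_)<.1)
    for sg in(1,-1):
        kk=k&(y_*sg>0); print("wall",sg,kk.sum(),y_[kk].min(),y_[kk].max(),x_[kk].min(),x_[kk].max(),np.degrees(np.polyfit(x_[kk],y_[kk],1)[0]))
```

```text
[ 0.25285783 -0.57097401  0.24417752] tool y dir deg -66.12212052976642 [-0.001  0.002 -1.   ] 0.9979313275204387
top 338 ((490.1612243652344, -245.51251220703125), (29.786012649536133, 86.32658386230469), 67.7476577758789) -0.015104709125195303 0.01513948541801376 -0.04342534315217683 0.042934207041722655 [ 0.00089187 -0.00074127]
-22.5 2 0.0789 | -19.5 0 nan | -16.5 2 0.1102 | -13.5 21 0.1132 | -10.5 44 0.1116 | -7.5 40 0.1088 | -4.5 43 0.1046 | -1.5 53 0.0972 | 1.5 8 0.103 | 4.5 24 0.1067 | 7.5 30 0.1088 | 10.5 49 0.0936 | 13.5 145 0.0803 | 16.5 32 0.0406 | 19.5 28 0.06 | 22.5 35 0.0528 | wall 1 165 0.07036093723854184 0.08319679893313009 -0.050087917271161575 0.050026500094303206 0.13470319939294617
wall -1 175 -0.08362890877818392 -0.07070765685323802 -0.049996069555620054 0.048792964899508046 0.2626708538059194
side 195 ((489.4634094238281, -244.3856964111328), (32.338233947753906, 88.27439880371094), 67.11663818359375) -0.015557751682802514 0.016798310220114764 -0.04552300110268604 0.042745566400330684 [0.01525819 0.0023209 ]
wall 1 94 0.0730242197519358 0.0860637522600687 -0.05513650347365914 0.049228984518427235 0.5748984301315638
wall -1 70 -0.0838488886462864 -0.07007848665676064 -0.05229598120540164 0.05152217236226202 0.5059182894175793
  return np.nanmean(a, axis, out=out, keepdims=keepdims)
```

Emit:
{"op": "servo_tool", "data": {"deltas": [[[100, 0.016, 0.046, 0, -0.4], [100, 0.016, 0.046, 0, -0.4], [100, 0.016, 0.046, 0, -0.4], [100, 0.016, 0.046, 0, -0.4], [100, 0.016, 0.046, 0, -0.4], [100, 0.016, 0.046, 0, -0.4], [100, 0.016, 0.046, 0, -0.4], [100, 0.016, 0.046, 0, -0.4]]]}}

```text
time: 0.9
tool_pos: [0.381, -0.2015, 0.2449]
tool_rot: [-0.0, 0.984, 0.179, 0.0]
contact_force: [-0.1, -0.5, -0.2]
gripper_width: 1.001
grasp_force: 0.0
```

Emit:
{"op": "servo_tool", "data": {"deltas": [[[100, 0.016, 0.046, 0, -0.4], [100, 0.016, 0.046, 0, -0.4], [100, 0.016, 0.046, 0, -0.4], [100, 0.016, 0.046, 0, -0.4], [100, 0.016, 0.046, 0, -0.4], [100, 0.016, 0.046, 0, -0.4], [100, 0.016, 0.046, 0, -0.4], [100, 0.016, 0.046, 0, -0.4]]]}}

```text
time: 1.7
tool_pos: [0.509, 0.1667, 0.2449]
tool_rot: [0.0, 0.988, 0.152, -0.0]
contact_force: [-0.3, 0.2, -0.1]
gripper_width: 1.002
grasp_force: 0.0
```

Emit:
{"op": "servo_tool", "data": {"deltas": [[[100, 0.0175, 0.044, 0, 0], [100, 0.0175, 0.044, 0, 0], [100, 0, 0, -0.015, 0], [100, 0, 0, -0.02, 0], [100, 0, 0, -0.02, 0], [100, 0, 0, 0, 0], [100, 0, 0, 0, 0], [100, 0, 0, 0, 0]]]}}

```text
time: 2.5
tool_pos: [0.5446, 0.2524, 0.1917]
tool_rot: [-0.0, 0.988, 0.152, 0.001]
contact_force: [-0.3, 0.3, 0.1]
gripper_width: 1.002
grasp_force: 0.0
```

Run:
```python
from h import *
f=grab_frame("side"); save("s2",cv2.resize(f["pixels"][120:320,200:440],(720,600)))
print(manip.state()["tool_pos"])
```

```text
[0.54475586 0.25245681 0.19195515]
```

View pics/s2.png

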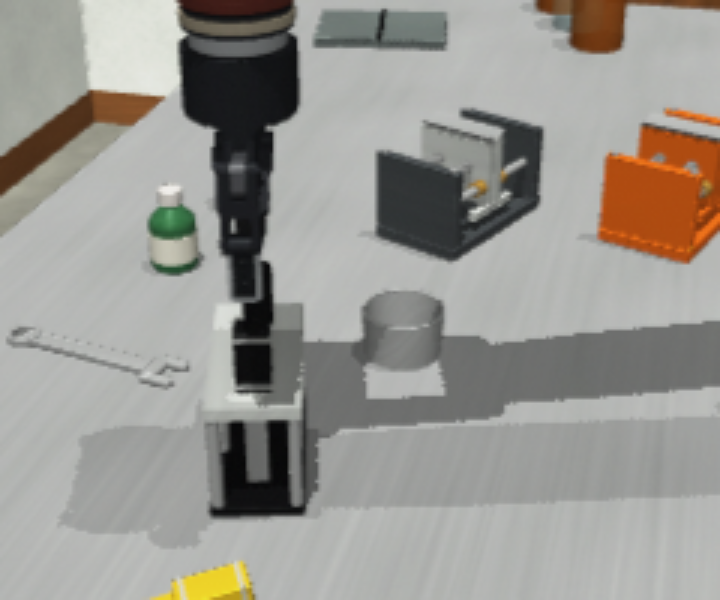

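The fingers straddle the square handle at crop (253,330), in line with it and clear of the pin. I'll descend and close.

Emit:
{"op": "servo_tool", "data": {"deltas": [[[100, 0, 0.002, -0.014, 0], [100, 0, 0, -0.015, 0], [100, 0, 0, -0.015, 0], [100, 0, 0, -0.015, 0], [100, 0, 0, -0.013, 0], [100, 0, 0, 0, 0], [0, 0, 0, 0, 0], [0, 0, 0, 0, 0]]]}}

```text
time: 3.35
tool_pos: [0.5446, 0.2547, 0.1192]
tool_rot: [-0.0, 0.988, 0.152, 0.001]
contact_force: [-0.5, -0.6, 0.1]
gripper_width: 0.696
grasp_force: 0.0
```

Emit:
{"op": "servo_tool", "data": {"deltas": [[[0, 0, 0, 0, 0], [0, 0, 0, 0, 0], [0, 0, 0, 0, 0], [0, 0, 0, 0, 0], [0, 0, 0, 0, 0], [0, 0, 0, 0, 0], [0, 0, 0, 0, 0], [0, 0, 0, 0, 0]]]}}

```text
time: 4.15
tool_pos: [0.5445, 0.2547, 0.1191]
tool_rot: [-0.0, 0.988, 0.152, 0.001]
contact_force: [-0.6, -1.0, 5.6]
gripper_width: 0.247
grasp_force: 59.2
```

Emit:
{"op": "servo_tool", "data": {"deltas": [[[0, 0, 0, 0.01, 0], [0, 0, 0, 0.015, 0], [0, 0, 0, 0.015, 0], [0, 0, 0, 0.015, 0], [0, 0, 0, 0.015, 0], [0, 0, 0, 0.015, 0], [0, 0, 0, 0.015, 0], [0, 0, 0, 0.01, 0]]]}}

```text
time: 4.95
tool_pos: [0.5444, 0.2547, 0.2305]
tool_rot: [-0.0, 0.988, 0.152, 0.001]
contact_force: [-0.1, -0.5, -0.4]
gripper_width: 0.249
grasp_force: 58.8
```

Run:
```python
from h import *
f=grab_frame("side"); save("s3",cv2.resize(f["pixels"][120:320,200:440],(720,600)))
s=manip.state();print(s["tool_pos"],s["contact_force"],s["ft_torque"],s["gripper_width"])
```

```text
[0.54514754 0.25490338 0.2320771 ] [0.83955427 0.2030076  0.37732466] [ 0.0674745  -0.00433945  0.01262172] 0.24860100919051675
```

View pics/s3.png

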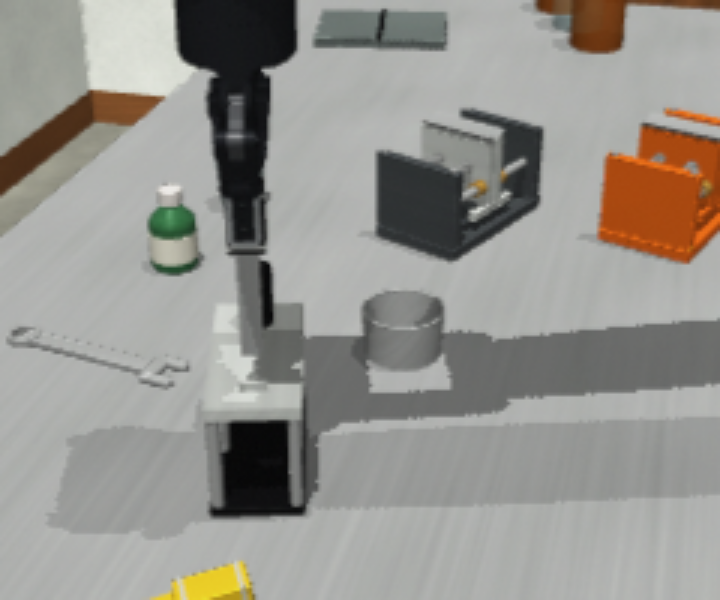

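The gauge is lifted and upright in the fingers, with the blade at crop (250,310) clear of the rack. Next stop is over the cup.

Emit:
{"op": "servo_tool", "data": {"deltas": [[[0, -0.005, -0.018, 0, 0], [0, -0.009, -0.035, 0, 0], [0, -0.009, -0.035, 0, 0], [0, -0.009, -0.035, 0, 0], [0, -0.009, -0.035, 0, 0], [0, -0.009, -0.035, 0, 0], [0, -0.006, -0.024, 0, 0], [0, -0.002, -0.008, 0, 0]]]}}

```text
time: 5.8
tool_pos: [0.4845, 0.0271, 0.2272]
tool_rot: [0.0, 0.989, 0.15, -0.001]
contact_force: [-0.1, 0.1, -1.8]
gripper_width: 0.252
grasp_force: 59.0
```

Emit:
{"op": "servo_tool", "data": {"deltas": [[[0, 0, 0, 0, 0], [0, 0, 0, -0.015, 0], [0, 0, 0, -0.02, 0], [0, 0, 0, -0.02, 0], [0, 0, 0, -0.02, 0], [0, 0, 0, -0.012, 0], [0, 0, 0, -0.009, 0], [0, 0, 0, 0, 0]]]}}

```text
time: 6.6
tool_pos: [0.4851, 0.0301, 0.1306]
tool_rot: [-0.0, 0.988, 0.152, -0.001]
contact_force: [-0.3, 0.3, -0.7]
gripper_width: 0.25
grasp_force: 59.0
```

Emit:
{"op": "servo_tool", "data": {"deltas": [[[0, 0, 0, -0.002, 0], [0, 0, 0, 0, 0], [0, 0, 0, 0.02, 0], [0, 0, 0, 0.02, 0], [0, 0, 0, 0.02, 0], [0, 0, 0, 0.02, 0], [0, 0, 0, 0.02, 0], [0, 0, 0, 0.02, 0]]]}}

```text
time: 7.4
tool_pos: [0.4863, 0.0294, 0.2523]
tool_rot: [0.0, 0.988, 0.152, 0.001]
contact_force: [0.5, -0.5, -0.5]
gripper_width: 0.25
grasp_force: 59.0
```

Emit:
{"op": "servo_tool", "data": {"deltas": [[[0, 0, -0.02, 0, -5], [0, 0.001, -0.04, 0, -5], [0, 0.001, -0.04, 0, -5], [0, 0.001, -0.04, 0, -5], [0, 0.001, -0.04, 0, -5], [0, 0.001, -0.04, 0, -5], [0, 0, -0.035, 0, -5], [0, 0, -0.02, 0, -5]]]}}

```text
time: 8.2
tool_pos: [0.491, -0.2483, 0.2514]
tool_rot: [0.001, 0.98, -0.198, 0.001]
contact_force: [-0.2, 0.9, -1.0]
gripper_width: 0.251
grasp_force: 59.1
```

Emit:
{"op": "servo_tool", "data": {"deltas": [[[0, 0, 0, 0, 0], [0, 0, 0, 0, 0], [0, 0, 0, 0, 0], [0, 0, 0, 0, 0], [0, 0, 0, 0, 0], [0, 0, 0, 0, 0], [0, 0, 0, 0, 0], [0, 0, 0, 0, 0]]]}}

```text
time: 9.0
tool_pos: [0.491, -0.2453, 0.2503]
tool_rot: [0.0, 0.981, -0.195, -0.0]
contact_force: [-0.4, 0.9, -0.8]
gripper_width: 0.246
grasp_force: 59.0
```

Run:
```python
from h import *
f=grab_frame("side"); save("s4",cv2.resize(f["pixels"][70:270,240:480],(720,600)))
s=manip.state();print(s["time"],s["tool_pos"],s["tool_rot"],s["contact_force"],s["gripper_width"])
q=s["tool_rot"]; print("yaw",2*np.degrees(np.arctan2(q[2],q[1])))
w=pts(f); P=f["pixels"]
# blade points under the fingers
d=w-np.array(s["tool_pos"]); k=(np.hypot(d[...,0],d[...,1])<.02)&(d[...,2]<-.03)&(d[...,2]>-.125)
v,u=np.nonzero(k); print(k.sum(),u.min(),u.max(),v.min(),v.max())
q=w[k]
for a,b in((-.05,-.03),(-.07,-.05),(-.09,-.07),(-.12,-.09)):
    kk=(d[k][:,2]>a)&(d[k][:,2]<=b); print(a,kk.sum(),d[k][kk].mean(0).round(4),q[kk,2].min().round(4))
```

```text
9.05 [ 0.49103714 -0.24540334  0.25031729] [-1.59578295e-06  9.80769052e-01 -1.95171888e-01  1.37562515e-05] [ 0.26050614 -0.11654392 -0.57952351] 0.2500152583112877
yaw -22.50952993651627
134 352 357 128 153
-0.05 39 [-0.002   0.0048 -0.0399] 0.2007
-0.07 36 [-0.0025  0.0039 -0.0598] 0.1806
-0.09 31 [-0.0017  0.0037 -0.0802] 0.1604
-0.12 28 [-0.0024  0.0027 -0.0996] 0.1409
```

View pics/s4.png

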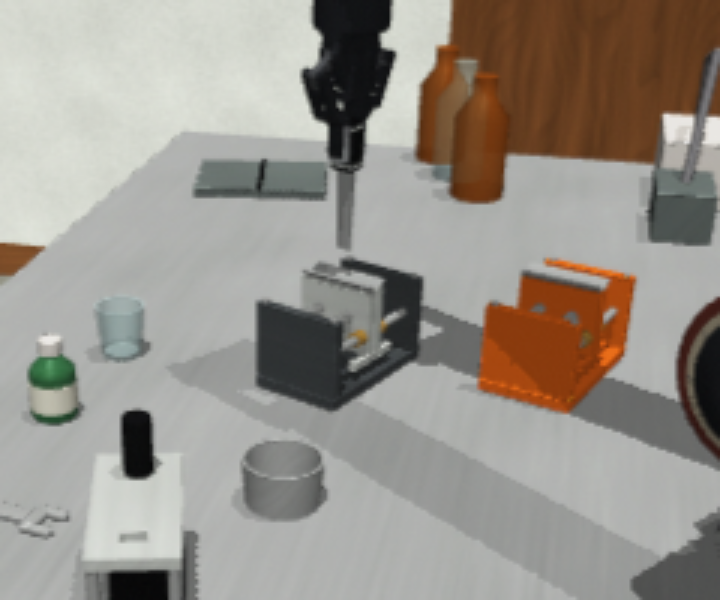

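The gauge is upright above the gap of the dark head: blade tip at crop (345,248), funnel at (342,275), and the cup undisturbed. I'll lower it and watch the force.

Emit:
{"op": "servo_tool", "data": {"deltas": [[[0, 0, 0, -0.008, -0.2], [0, 0, 0, -0.008, 0], [0, 0, 0, -0.008, 0], [0, 0, 0, -0.008, 0], [0, 0, 0, -0.008, 0], [0, 0, 0, -0.007, 0], [0, 0, 0, 0, 0], [0, 0, 0, 0, 0]]]}}

```text
time: 9.85
tool_pos: [0.491, -0.2455, 0.2032]
tool_rot: [-0.0, 0.98, -0.197, -0.0]
contact_force: [0.3, 0.1, -0.4]
gripper_width: 0.251
grasp_force: 59.1
```

Emit:
{"op": "servo_tool", "data": {"deltas": [[[0, 0, 0, -0.002, 0], [0, 0, 0, -0.002, 0], [0, 0, 0, -0.002, 0], [0, 0, 0, -0.002, 0], [0, 0, 0, -0.001, 0], [0, 0, 0, 0, 0], [0, 0, 0, 0, 0], [0, 0, 0, 0, 0]]]}}

```text
time: 10.65
tool_pos: [0.4911, -0.2455, 0.1944]
tool_rot: [0.0, 0.98, -0.197, 0.0]
contact_force: [0.7, 1.0, -1.7]
gripper_width: 0.25
grasp_force: 59.1
```

Emit:
{"op": "servo_tool", "data": {"deltas": [[[0, 0, 0, -0.002, 0], [0, 0, 0, -0.002, 0], [0, 0, 0, -0.001, 0], [0, 0, 0, 0, 0], [0, 0, 0, 0, 0], [0, 0, 0, 0, 0], [0, 0, 0, 0, 0], [0, 0, 0, 0, 0]]]}}

```text
time: 11.45
tool_pos: [0.491, -0.2455, 0.1893]
tool_rot: [0.0, 0.98, -0.197, -0.0]
contact_force: [-0.4, -0.3, -0.7]
gripper_width: 0.249
grasp_force: 59.1
```

Emit:
{"op": "servo_tool", "data": {"deltas": [[[0, 0, 0, -0.002, 0], [0, 0, 0, -0.001, 0], [0, 0, 0, 0, 0], [0, 0, 0, 0, 0], [0, 0, 0, 0, 0], [0, 0, 0, 0, 0], [0, 0, 0, 0, 0], [0, 0, 0, 0, 0]]]}}

```text
time: 12.25
tool_pos: [0.491, -0.2455, 0.1864]
tool_rot: [-0.0, 0.98, -0.197, 0.0]
contact_force: [-0.5, -0.2, -0.7]
gripper_width: 0.25
grasp_force: 59.1
```

Emit:
{"op": "servo_tool", "data": {"deltas": [[[0, 0, 0, -0.002, 0], [0, 0, 0, -0.001, 0], [0, 0, 0, 0, 0], [0, 0, 0, 0, 0], [0, 0, 0, 0, 0], [0, 0, 0, 0, 0], [0, 0, 0, 0, 0], [0, 0, 0, 0, 0]]]}}

```text
time: 13.05
tool_pos: [0.4911, -0.2456, 0.1834]
tool_rot: [0.0, 0.98, -0.197, 0.0]
contact_force: [0.9, -0.6, 1.0]
gripper_width: 0.25
grasp_force: 59.2
```

Emit:
{"op": "servo_tool", "data": {"deltas": [[[0, 0, 0, -0.002, 0], [0, 0, 0, -0.001, 0], [0, 0, 0, 0, 0], [0, 0, 0, 0, 0], [0, 0, 0, 0, 0], [0, 0, 0, 0, 0], [0, 0, 0, 0, 0], [0, 0, 0, 0, 0]]]}}

```text
time: 13.85
tool_pos: [0.4913, -0.2456, 0.1809]
tool_rot: [0.0, 0.98, -0.197, 0.001]
contact_force: [0.5, -0.1, 5.7]
gripper_width: 0.251
grasp_force: 59.8
```

Emit:
{"op": "servo_tool", "data": {"deltas": [[[0, 0, 0, -0.001, 0], [0, 0, 0, -0.001, 0], [0, 0, 0, -0.001, 0], [0, 0, 0, 0, 0], [0, 0, 0, 0, 0], [0, 0, 0, 0, 0], [0, 0, 0, 0, 0], [0, 0, 0, 0, 0]]]}}

```text
time: 14.65
tool_pos: [0.4912, -0.2456, 0.1776]
tool_rot: [0.0, 0.98, -0.197, 0.0]
contact_force: [1.5, -0.5, 4.1]
gripper_width: 0.249
grasp_force: 59.8
```

Run:
```python
from h import *
f=grab_frame("side"); save("s5",cv2.resize(f["pixels"][110:210,310:430],(720,600),interpolation=cv2.INTER_CUBIC))
for i in range(4):
    s=manip.state();print(s["time"],s["tool_pos"],s["contact_force"],s["ft_torque"]); grab_frame("top")
```

```text
14.7 [ 0.49120235 -0.24560388  0.17752929] [ 1.31269424 -0.10968311  5.34091085] [-0.00406289 -0.23141464  0.00763497]
14.75 [ 0.49124045 -0.24562657  0.17757611] [ 1.48106521 -0.03626121  5.28672715] [-0.03628423 -0.23326752 -0.04495393]
14.8 [ 0.49123275 -0.24558015  0.17756078] [ 2.05634126 -0.23656378  4.68586451] [-0.03926515 -0.22994279 -0.01272278]
14.85 [ 0.49121022 -0.24560999  0.1775361 ] [0.88923323 0.50106187 5.78092698] [-0.03481389 -0.27115663 -0.04947912]
```

View pics/s5.png

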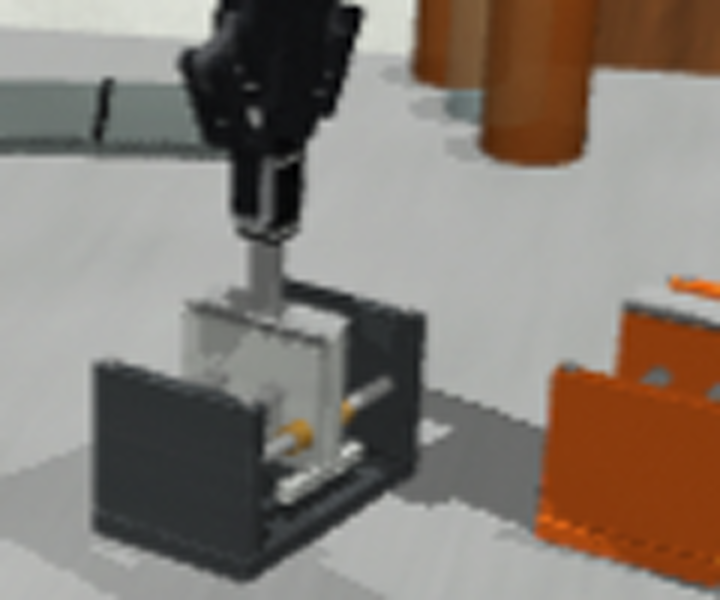

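The blade stands upright in the middle of the gap at crop (265,290), about 37 mm deep. Drag has levelled off at about 5 N, which is snug, so I'm handing it in.

```bash
python3 -c "
from plant import manip
print(manip.job_done())"
```

```text
the job is handed in; nothing more can be done
None
```

I dipped the taper gauge in the oil cup to about 23 mm below its rim, then lowered it upright into the middle of the gap to about 37 mm, where it drags at about 5 N. I handed the job in with the gauge still gripped there; no verdict came back.

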